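Pin and hold a plant-pot press

TASK

Get the plant-pot press going: first turn the timer's dial clockwise until its white line points at the red mark, then fold the blue upper half of the press down shut, take the orange-handled pin from its wooden stand and push it down through the holes of both halves until its collar sits on the blue half. The seal inside springs the halves a little apart, so finish while still holding them pressed fully shut, by pushing down on the pin or on the blue half beside it; do not let go. Leave the pots and the other things on the table where they are.

Things in the scene. Friction and masses are not known exactly. Their poses are not given: they have to be found in the camera images.
- timer: fixed white timer box, 110 x 110 mm, 50 mm high, on the table; origin at the centre of its underside, z up. On its top (z = 50 mm) is a 6 mm grey disc of radius 34 mm with the black dial in its middle, and around it eight short black ticks and one larger red mark.
- dial (a joint): angle of the timer's dial, rad; grows as the dial turns clockwise seen from above, range 0 to 2.9; starts between 0.35 and 1.1. At 0 the white line points along the timer's -x; at 1.75 it points at the red mark, within 0.12 is good. It turns easily (0.03 N m) and stays where it is left.
- dial_grip (a point): on the dial's axis, 83 mm above the table, near mid-height of its grip bar, turning with the dial. The bar is 44 mm long (along the point's x) and 14 mm wide (along its y), and stands from 64 to 96 mm above the table on a round flange of radius 24 mm (56 to 64 mm above the table). The white line runs along the top of the bar on its -x half.
- dial_pointer (a point): outer end of the white line on top of the dial's bar, 22 mm from the dial's axis, turning with the dial
- red_mark (a point): centre of the red mark (16 x 6 mm) on the timer's top, 43 mm from the dial's axis
- press: fixed lower half of the press: aluminium block, 170 (x) x 180 (y) x 45 mm high, with four cavities in its top; origin at the centre of its underside, z up. The hinge is along its -x edge, the pin hole near its +x edge.
- hinge (a point): middle of the hinge line, on the -x edge of the press at height 45 mm; the hinge line is along the press's y
- hinge_bar (a joint): how far the blue upper half is folded open, rad: 0 = folded down onto the sprung seal, where it still stands 0.05 rad ajar (plate tipped up 0.05 rad from level); 1.52 = plate upright; grows as its free edge lifts; starts between 1.05 and 1.65. Its stiff hinge (0.26 N m friction) holds it about where it is left.
- upper_half (a joint): how far the sprung seal is squeezed, rad: 0 = not pressed, the upper half ajar; 0.05 = hard stop, halves fully shut, plate level. It springs back to 0 when let go. With the upper half folded down, about 5 to 7 N straight down at the pin hole shuts it fully; 10 to 20 N is a good firm push. Over 0.035 counts as shut.
- free_edge (a point): middle of the upper half's free edge on its outer face. The upper half is a blue plate, 180 x 180 mm, 20 mm thick, 0.25 kg, which starts folded up; when shut it leads from the hinge along the press's +x. Site axes: x from the hinge to the free edge, 180 mm; z out of the outer face, 20 mm from the hinge plane.
- upper_hole (a point): centre of the pin hole on the outer face of the upper half (white ring round it), 155 mm from the hinge; hole 12 mm across, straight through the 20 mm plate, rim chamfered 1.5 mm; 65 mm above the table when fully shut, about 73 mm while ajar
- lower_hole (a point): centre of the mouth of the pin hole in the lower half, 45 mm above the table; hole 12 mm across, 35 mm deep, in line with the upper hole when shut
- pin_stand: fixed wooden block, 70 x 70 x 55 mm high; the pin stands loosely in the 13 mm hole in its middle; origin at the centre of its underside
- pin: pin, 70 g, standing upright at the start; origin at its lower tip, z along it to its handle. Steel shank 10 mm across and 50 mm long with a chamfered tip, then a collar 26 mm across and 4 mm thick, then an orange round handle 20 mm across and 34 mm long (88 mm overall). At the start its tip is 5 mm above the table and the collar rests on the stand. Pushed home in the shut press, its tip is 15 mm above the table.
- pin_tip (a point): centre of the pin's lower tip
- pin_grip (a point): middle of the pin's orange handle, 71 mm above its tip
- pot_open: dark brown open plant pot, 84 mm across, 95 mm high; a bystander to be left alone; origin at the centre of its underside
- pot_upturned: dark brown plant pot standing upside down, 84 mm across, 95 mm high; a bystander to be left alone; origin at the centre of its underside
- saucers: low pile of dark round saucers, 110 mm across, 36 mm high; a bystander to be left alone; origin at the centre of its underside
- pot_stack: tall stack of nested dark plant pots, 84 mm across, 165 mm high; a bystander to be left alone; origin at the centre of its underside
- cup: blue mug, 76 mm across, 85 mm high; a bystander to be left alone; origin at the centre of its underside
- trowel: small flat hand tool lying on the table, wooden handle and flat steel blade, 280 mm long; the origin is under its middle; a bystander to be left alone
- feed: green bottle with a white cap, 60 mm across, 150 mm high; a bystander to be left alone; origin at the centre of its underside
There are look-alikes about, which are no part of the job. There is more than one size of the timer; the one meant has the size given above.

How it is judged:
By the outcome, as a careful person would: the job done as asked, in the order asked, and still so for the second after the job is handed in, while the arm keeps its last pose, push and grip.
It also fails if it takes over 72 s, if anything falls off the work surface, if the arm or the gripper's body presses on something with over 40 N, if the wrist force passes 120 N, or if a joint passes its speed limit or range.

ROBOT

A 6-joint arm with a two-finger parallel gripper is mounted at the origin on the work surface. World frame = base frame: x ahead of the robot, y to its left, z up, the work surface at z = 0. Lengths are in m, angles in rad, forces in N, time in s.
With the tool pointing down it reaches from about 0.25 to 0.775 m from the base axis. Payload 4 kg.
Tool frame: the origin (TCP) lies midway between the tips of the shut fingers; the grasp point (between the pads) lies 19 mm behind it; z points along the fingers, y is the line along which they close (so a half turn about z gives the same grasp; the last joint's range is limited). The gripper opens to 85 mm and grips with 20 to 120 N. Pads are 22 mm wide; open, the fingers measure 114 mm over their backs; the gripper's body (76 mm by 85 mm) begins 54 mm behind the grasp point. The pads swing forward as they close: fully open they stand 13 mm farther back than shut.
Start: joints at [-1.287, 0.087, 1.371, -0, 1.684, -0.103], TCP at [0.207, -0.509, 0.231] pointing down, gripper open.
Joint ranges: [-3.1, 3.1], [-0.76, 2.03], [0.27, 2.55], [-1.08, 4.22], [0.17, 2.65], [-2.57, 2.57]. Speed limits (rad/s): [2.79, 2.79, 3.14, 3.14, 3.14, 3.14].

INTERFACE

Orientations are given as a unit quaternion [x, y, z, w].
In Python, from cell import robot, vision, spot_in, trace, place_of gives the robot as it stands.
- The arm moves only by the shell command python3 -m handwheel 'ROWS' [OPENING] [FORCE]. ROWS is JSON, a list of rows, each a list of 4 numbers: the shift along the world's x, y, z in m, then the turn about the world's z in rad. In form: [[x, y, z, spin], ...]. A call has 1 to 5 rows; each row shifts and turns the commanded pose from where the row before left it; what a row does not reach is not made up. A row lasts 1/12 s, in which the tool goes at most 41.7 mm and 7.16 degrees, less where a joint would pass 70% of its speed; a pose out of reach is approached as far as the arm can. A call with a gripper value outside its range is refused whole. OPENING is the opening, from 0 (shut) to 1 (fully open), set as the call begins (- or left out, the last holds). The fingers move at their own pace and stop on an object; FORCE is the grip in N (left out, the last holds). Time passes only in rows, so rows that do not move let the fingers close. It gives the time, the measured TCP pose, the force, the opening and the grip force at its end, in the units of the state.
- robot.get_state(): the state, without advancing time (a new reading comes with each control period).
- vision.camera(name): name is "side" or "top"; returns a dict with "pixels" (400x640x3 uint8, blue, green, red), "z_map" (400x640 float32, m along the optical axis (not along the pixel's ray), 0 where there is no reading), "K" (3x3 intrinsics, pixels), "distortion" ([k1, k2, p1, p2, k3] as OpenCV has them; the pictures are not rectified), "R" (3x3) and "t" (3): a world point X has camera coordinates R X + t. Camera axes: x right, y down, z forward; pixel columns grow to the right and rows downward; lengths in m; the calibration is good to about 2 mm. A picture is of the moment at which its call begins.
- robot.sign_off(): hands the job in; it is judged then, once.
Trained networks look in a picture, given as the dict that the camera call returned (one of the last four; its "shot" number tells which), for a name from the list of things; names that differ only in an ending like _2 or _b are one class to them, and where a whole thing is asked for, a point or a joint stands for the part that bears it (a point fixed in the world has none). Each returns a list of dicts, best first, with "conf" (0 to 1); they miss things now and then, are a little off and sometimes report something else, mostly with a low value. They report only what shows in the picture. A call takes as long as a camera call. They do not tell look-alikes from the thing itself.
- spot_in(picture, label): "box" ([left, top, right, bottom] in pixels, round what is visible of it).
- trace(picture, label): "pixels" (400x640 bool, what is visible of it) and "box" ([left, top, right, bottom] in pixels, round what is visible of it).
- place_of(picture, label): "xy" ([column, row] in pixels: a listed point, or the origin of a listed thing).
The state is a dict: "time": time; "qpos": joint angles; "qd": joint speeds; "joint_torque": joint torques, N m; "ee_pos": TCP position; "tcp_rot": TCP orientation; "wrist_force": force on the tool from outside, world axes, zero at the start; "moment": the same for the moment, N m; "width": finger opening in m; "finger_force": force on a finger pad.
Only numpy, scipy, OpenCV 4.12 (cv2) and the standard library are available. Lean on these libraries where they do the work, as an engineer would, in place of code of your own. Each camera call takes 0.05 s, during which the arm holds its last target. There are 200 camera calls.

## Working session

There is one attempt and no reset: what is moved stays moved. The work goes in short steps, Python scripts to look and compute and a shell command to move; the robot and the scene stay as the last step left them, time stands still between calls to the robot, and variables do not carry over. Pictures are saved under pics/ and viewed, at most 10 in all, crops included, and the job is handed in when it is done.

```bash
ls; mkdir -p pics
cat > h.py <<'E'
import numpy as np, cv2
from cell import robot, vision, spot_in, trace, place_of
def cam(n): return vision.camera(n)
def ray(p,uv):
    u=cv2.undistortPoints(np.array([[uv]],float),p["K"],np.array(p["distortion"],float))[0,0]
    R=np.array(p["R"]);t=np.array(p["t"]).ravel()
    return -R.T@t, R.T@np.array([u[0],u[1],1.])
def atz(p,uv,z):
    c,d=ray(p,uv); return c+d*(z-c[2])/d[2]
def depth(p,uv,r=2):
    x,y=int(round(uv[0])),int(round(uv[1])); w=p["z_map"][max(0,y-r):y+r+1,max(0,x-r):x+r+1]; w=w[w>0]
    c,d=ray(p,uv); return c+d*np.median(w) if len(w) else None
def proj(p,X):
    rv,_=cv2.Rodrigues(np.array(p["R"])); return cv2.projectPoints(np.array(X,float).reshape(-1,1,3),rv,np.array(p["t"],float),p["K"],np.array(p["distortion"],float))[0][:,0]
def tri(pa,a,pb,b):
    c1,d1=ray(pa,a);c2,d2=ray(pb,b)
    s=np.linalg.lstsq(np.c_[d1,-d2],c2-c1,rcond=None)[0]; P=c1+d1*s[0];Q=c2+d2*s[1]
    return (P+Q)/2,np.linalg.norm(P-Q)
E
python3 - <<'E'
from h import *
np.set_printoptions(precision=3,suppress=True)
for n in("top","side"):
    p=cam(n); cv2.imwrite(f"pics/{n}0.png",p["pixels"])
    print(n,-np.array(p["R"]).T@np.array(p["t"]).ravel())
    for l in["timer","dial_grip","dial_pointer","red_mark","press","hinge","free_edge","upper_hole","lower_hole","pin_stand","pin","pin_tip","pin_grip","pot_open","pot_upturned","saucers","pot_stack","cup","trowel","feed"]:
        for r in place_of(p,l):
            if r["conf"]>.3:
                P=depth(p,r["xy"]); print(l,round(r["conf"],2),np.array(r["xy"]).round(1),P)
E
```

```text
pics
top [0.42  0.015 1.217]
timer 0.84 [262.8 186.1] [0.593 0.195 0.037]
timer 0.7 [213.2 223. ] [0.486 0.33  0.08 ]
timer 0.37 [320.5 226.7] [0.462 0.026 0.224]
dial_grip 0.76 [206.7 225.9] [0.478 0.345 0.092]
dial_grip 0.6 [256.  181.9] [0.602 0.21  0.063]
dial_grip 0.59 [204.9 276.3] [0.336 0.359 0.062]
dial_pointer 0.68 [197.1 224. ] [0.486 0.386 0.049]
dial_pointer 0.57 [254.3 191.5] [0.578 0.221 0.034]
dial_pointer 0.44 [203.3 282.3] [0.32  0.364 0.062]
red_mark 0.96 [245.4 176.4] [ 0.63   0.254 -0.   ]
red_mark 0.79 [197.3 219.9] [0.498 0.386 0.049]
red_mark 0.63 [196.9 280.3] [0.323 0.391 0.034]
red_mark 0.56 [265.  141.6] [0.709 0.177 0.105]
hinge 0.74 [322.9 230.9] [0.453 0.021 0.177]
free_edge 0.8 [321.7 227.1] [0.461 0.023 0.224]
free_edge 0.64 [431.9 213. ] [ 0.497 -0.284  0.09 ]
upper_hole 0.81 [325.1 228.9] [0.456 0.015 0.218]
upper_hole 0.37 [211.8 162.4] [0.662 0.338 0.07 ]
lower_hole 0.82 [320.7 174.7] [0.621 0.024 0.043]
pin_stand 0.59 [423.7 217.1] [ 0.488 -0.268  0.055]
pin 0.65 [422.6 215.5] [ 0.493 -0.266  0.054]
pin 0.49 [265.2 144.4] [0.706 0.179 0.088]
pin_
[... 1317 characters left out ...]
6 0.014 0.041]
pin_stand 0.76 [304.2 308.9] [ 0.478 -0.322  0.029]
pin 0.53 [275.1 164.1] [0.466 0.058 0.222]
pin 0.52 [301.4 307.9] [ 0.472 -0.318  0.03 ]
pin_grip 0.42 [305.5 284.6] [ 0.487 -0.295  0.083]
pot_open 0.68 [387.3 306.6] [ 0.678 -0.352  0.024]
pot_upturned 0.81 [323.8 174.7] [0.665 0.319 0.008]
pot_upturned 0.33 [272.6 176.7] [0.452 0.002 0.215]
pot_upturned 0.32 [303.2 232. ] [ 0.525 -0.043  0.042]
saucers 0.96 [243.7 221.2] [0.357 0.063 0.03 ]
pot_stack 0.58 [355.4 191.3] [0.742 0.164 0.022]
cup 0.79 [382.5 371.3] [ 0.6   -0.542  0.058]
trowel 0.78 [389.5 239.3] [ 0.78  -0.082  0.001]
trowel 0.59 [382.  367.5] [ 0.6   -0.538  0.064]
feed 0.87 [295.5 159.5] [0.582 0.459 0.007]
```

Run:
```python
from h import *
a=cv2.imread("pics/top0.png"); c=a[120:320,140:360]; cv2.imwrite("pics/c1.png",cv2.resize(c,None,fx=3,fy=3,interpolation=cv2.INTER_CUBIC)[:600])
```

```text
(no output)
```

View pics/top0.png

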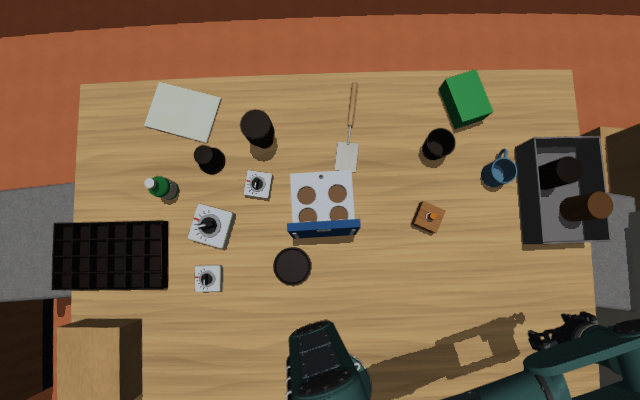

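View pics/c1.png

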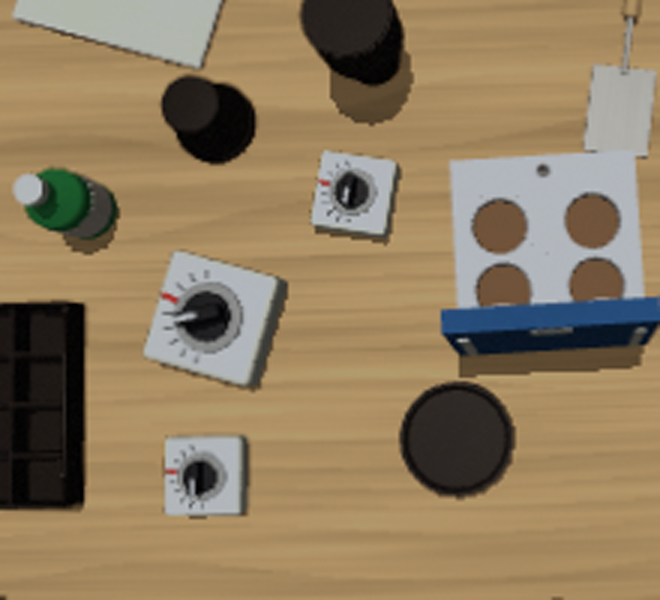

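View pics/side0.png

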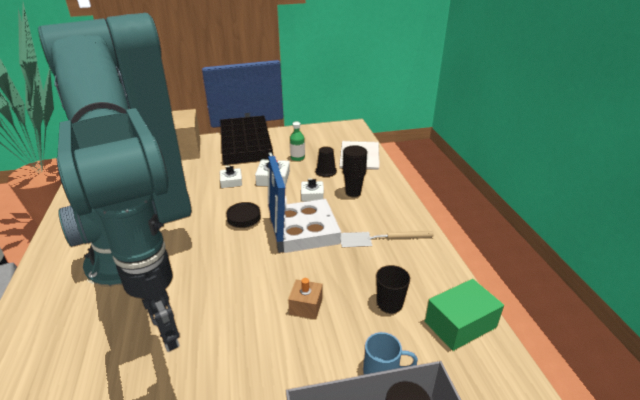

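The three timers in the top view are at (212,226), (258,185) and (208,279). The one at (212,226) is about 38 px wide, or 110 mm at the press's scale. The other two are about 27 px (78 mm), so the first one is meant. The enlarged crop confirms this: its line points left and its red mark is up-left. The press is at (322,200) with the plate upright, and the pin in its stand is at (429,216).

```bash
cat > meas.py <<'E'
from h import *
np.set_printoptions(precision=4,suppress=True)
def cloud(p):
    z=p["z_map"]; v,u=np.nonzero(z>0)
    n=cv2.undistortPoints(np.c_[u,v].astype(float)[:,None],p["K"],np.array(p["distortion"],float))[:,0]
    d=z[v,u]; X=(np.c_[n*d[:,None],d]-np.array(p["t"]).ravel())@np.array(p["R"])
    return u,v,X
def rect(X,c,r,z,dz=.006):
    m=(np.hypot(*(X[:,:2]-c).T)<r)&(abs(X[:,2]-z)<dz); b=cv2.minAreaRect(X[m,:2].astype(np.float32)); return b,m.sum(),np.median(X[m,2])
E
python3 - <<'E'
from meas import *
p=cam("top");u,v,X=cloud(p);im=p["pixels"].astype(int)[v,u]
B,G,R=im.T
print("timer",rect(X,[.486,.335],.085,.05))
print("press",rect(X,[.54,.02],.14,.045,.004))
print("stand",rect(X,[.488,-.275],.06,.055,.004))
near=np.hypot(X[:,0]-.486,X[:,1]-.34)<.07
red=near&(R>120)&(G<90)&(B<90); rp=np.array([atz(p,(a,b),.05) for a,b in zip(u[red],v[red])]); print("red",red.sum(),rp.mean(0))
wl=(R>130)&(G>130)&(B>130)&(np.hypot(u-206,v-225.5)<13)
print(np.c_[u[wl],v[wl],X[wl]*1000].round(0)[:60])
org=(R>150)&(B<80)&(G<150)&(np.hypot(u-431,v-215)<12); print("orange",org.sum(),np.c_[u[org],v[org]].mean(0),X[org].mean(0),X[org].max(0))
bl=(B>100)&(R<70)&(np.hypot(u-322,v-228)<50); print("blue",X[bl].min(0),X[bl].max(0))
q=X[bl]; 
for z0 in(.21,.1): 
    s=q[abs(q[:,2]-z0)<.02]; print(z0,len(s),s.mean(0) if len(s) else 0)
b=cam("side")
for l in["pin_grip","upper_hole","free_edge","lower_hole","dial_grip"]:
    for A in place_of(p,l)[:2]:
        for C in place_of(b,l)[:2]:
            P,e=tri(p,A["xy"],b,C["xy"]); 
            if e<.02: print(l,P,e)
print(robot.get_state())
E
```

```text
timer (((0.4809523820877075, 0.34977105259895325), (0.10749554634094238, 0.11014670133590698), 73.23834991455078), np.int64(1050), np.float64(0.04898173596822414))
press (((0.5364696979522705, 0.021259866654872894), (0.1901070922613144, 0.18010461330413818), 2.004274368286133), np.int64(1762), np.float64(0.04390260255055292))
stand (((0.48943233489990234, -0.28530555963516235), (0.07181213051080704, 0.07025003433227539), 64.90918731689453), np.int64(467), np.float64(0.0536748806616546))
red 9 [0.5007 0.3885 0.05  ]
[[203. 213. 518. 370.  47.]
 [205. 213. 517. 363.  49.]
 [206. 213. 517. 360.  50.]
 [207. 213. 517. 358.  46.]
 [208. 213. 517. 354.  50.]
 [200. 214. 515. 378.  50.]
 [201. 214. 515. 375.  50.]
 [202. 214. 515. 372.  48.]
 [203. 214. 515. 369.  47.]
 [204. 214. 514. 366.  49.]
 [205. 214. 514. 363.  48.]
 [206. 214. 514. 358.  56.]
 [207. 214. 514. 356.  53.]
 [208. 214. 514. 352.  57.]
 [209. 214. 514. 351.  49.]
 [211. 214. 513. 344.  55.]
 [201. 215. 512. 375.  48.]
 [202. 215. 512. 373.  45.]
 [203. 215. 512. 368.  51.]
 [204. 215. 511. 365.  51.]
 [205. 215. 511. 36
[... 1344 characters left out ...]
 [0.4547 0.0242 0.2097] 0.003948144072095391
free_edge [0.4554 0.0258 0.2271] 0.0001323350163719542
lower_hole [0.6121 0.0193 0.0498] 0.0014906848380588655
dial_grip [0.6041 0.2121 0.0643] 0.0052617295871938315
{'time': 2.75, 'qpos': array([-1.2871,  0.0872,  1.3707, -0.    ,  1.6836, -0.1031]), 'qd': array([-0.0003, -0.0005, -0.0015,  0.0014, -0.0001, -0.0015]), 'joint_torque': array([ -0.0001, -35.1715, -31.3453,  -0.0002,   0.0004,   0.    ]), 'ee_pos': array([ 0.2075, -0.5094,  0.2313]), 'tcp_rot': array([ 0.9814,  0.1922, -0.    ,  0.0001]), 'wrist_force': array([-1.5664,  0.2956, -0.3004]), 'moment': array([-0.015 ,  0.0195,  0.0196]), 'finger_force': 0.0, 'width': 0.08552542729424652}
```

Run:
```python
from meas import *
p=cam("top");u,v,X=cloud(p);im=p["pixels"].astype(int)[v,u]
g=im.min(1); c=np.array([.481,.350])
P=np.array([atz(p,(a,b),.096) for a,b in zip(u,v)])[:,:2]-c
rr=np.hypot(*P.T)
bar=(rr<.03)&(X[:,2]>.08); print("bar n",bar.sum(), X[bar].mean(0), cv2.fitLine(P[bar].astype(np.float32),cv2.DIST_L2,0,.01,.01).ravel())
m=(rr<.021)
im2=p["pixels"].min(2)[214:236,190:224]; print(im2)
print([ (r["conf"],r["xy"],(atz(p,r["xy"],.096)[:2]-c)) for r in place_of(p,"dial_pointer")])
```

```text
bar n 85 [0.4808 0.3486 0.0933] [ 0.2255 -0.9743 -0.0004 -0.0022]
[[ 96  94  95  98 132 176 178 178 162 144 176 177 178 177 176 166 153 149
  139 131 127 137 126 137 167 177 177 177 178 178 178 178 178 177]
 [ 96  95  96 107 150 178 177 178 169 131 131 175 177 167 145 136 136 134
  134 134 135 135 135 130 120 139 169 177 178 178 178 178 177 178]
 [ 95  95  94 119 171 178 178 178 178 169 135 133 152 133 134 134 133 133
  132 133 133 135 136 137 138 130 121 163 177 178 178 178 177 178]
 [ 99  98  94  98 132 140 177 176 177 177 172 153 132 132 132 119  92  66
   49  49  89 123 134 136 137 138 132 136 167 177 178 178 177 178]
 [ 98  99 101 102  53  40  50 128 177 172 154 133 132 121  82  27  30  31
   32  33  33  29  40  90 128 139 139 138 124 165 177 178 178 178]
 [ 93  96 109 140 102  84  62  40  54 110 139 131 112  62  30  31  30  31
   31  33  33  33  34  25  88 128 137 138 117 162 177 178 178 177]
 [ 98  96 110 172 178 177 144  80  63 107 133 115  62  29  31  31  31  32
   33  32  33  33  34  35  25  88 128 137 137 102 163 177 177 178]
 [100 104 134 177 177 178 177 167 115 134 131 1
[... 1520 characters left out ...]
7 177 178 177 175 167 160 138 134 133 115  64  46  30  31
   29  29  33  27  54  97 127 136 136 128 109 161 177 178 177 177]
 [177 178 178 177 177 177 170 152 103 138 159 137 134 134 126  99  70  68
   53  54  67  66 114 137 137 135 132 138 168 178 178 177 177 178]
 [177 178 178 178 177 174 147 122 160 178 172 153 139 135 135 135 136 135
  114 114 134 134 136 137 135 123 116 161 178 178 178 177 178 177]
 [177 178 177 177 177 178 177 177 177 178 176 169 158 144 131 135 136 136
  135 135 135 135 134 132 125 110 158 178 177 177 178 177 178 178]]
[(0.62, [207.5, 282.1], array([-0.1581, -0.0082])), (0.57, [255.2, 188.9], array([ 0.0963, -0.1427])), (0.55, [197.7, 224.0], array([0.0022, 0.0195]))]
```

```bash
python3 -m handwheel '[[0.012,0.038,0.01,0.12],[0.012,0.038,0.01,0.12],[0.012,0.038,0.01,0.12],[0.012,0.038,0.01,0.12],[0.012,0.038,0.01,0.12]]' 0.6 40
python3 -m handwheel '[[0.012,0.038,0.01,0.12],[0.012,0.038,0.01,0.12],[0.012,0.038,0.01,0.12],[0.012,0.038,0.01,0.12],[0.012,0.038,0.01,0.12]]'
python3 -m handwheel '[[0.012,0.038,0,0.12],[0.012,0.038,0,0.11],[0.012,0.038,0,0],[0.012,0.038,0,0],[0.012,0.038,0,0]]'
```

```text
time: 3.27
ee_pos: [0.2676, -0.3177, 0.2818]
tcp_rot: [0.88, 0.476, 0.0, 0.0]
wrist_force: [1.2, -0.0, 0.6]
width: 0.0512
finger_force: 0.0
time: 3.68
ee_pos: [0.3274, -0.1275, 0.3322]
tcp_rot: [0.7, 0.715, 0.0, 0.001]
wrist_force: [1.0, -0.2, -0.2]
width: 0.051
finger_force: 0.0
time: 4.1
ee_pos: [0.3874, 0.0627, 0.3318]
tcp_rot: [0.615, 0.789, 0.0, 0.001]
wrist_force: [1.0, -0.4, -0.8]
width: 0.0511
finger_force: 0.0
```

```bash
python3 -m handwheel '[[0.012,0.036,0,0],[0.012,0.036,0,0],[0.012,0.036,-0.01,0],[0.012,0.036,-0.01,0],[0.012,0.036,-0.01,0]]'
python3 -m handwheel '[[0.012,0.036,-0.01,0],[0.012,0.036,-0.01,0],[0.01,0.034,-0.02,0],[0,0,-0.04,0],[0,0,-0.04,0]]'
python3 -m handwheel '[[0,0,-0.04,0],[0,0,-0.02,0],[0,0,0,0]]'
python3 - <<'E'
from h import *
p=cam("side"); a=cv2.resize(p["pixels"][110:240,190:360],None,fx=4,fy=4,interpolation=cv2.INTER_CUBIC); cv2.imwrite("pics/d1.png",a)
E
```

```text
time: 4.52
ee_pos: [0.4477, 0.2428, 0.3013]
tcp_rot: [0.615, 0.789, 0.001, 0.0]
wrist_force: [1.5, -1.5, 0.4]
width: 0.0507
finger_force: 0.0
time: 4.93
ee_pos: [0.4824, 0.3493, 0.1809]
tcp_rot: [0.614, 0.789, 0.002, 0.001]
wrist_force: [0.4, 0.6, -0.7]
width: 0.0514
finger_force: 0.0
time: 5.18
ee_pos: [0.4777, 0.3446, 0.1138]
tcp_rot: [0.615, 0.789, -0.006, -0.003]
wrist_force: [0.3, -1.0, -0.6]
width: 0.0514
finger_force: 0.0
```

View pics/d1.png

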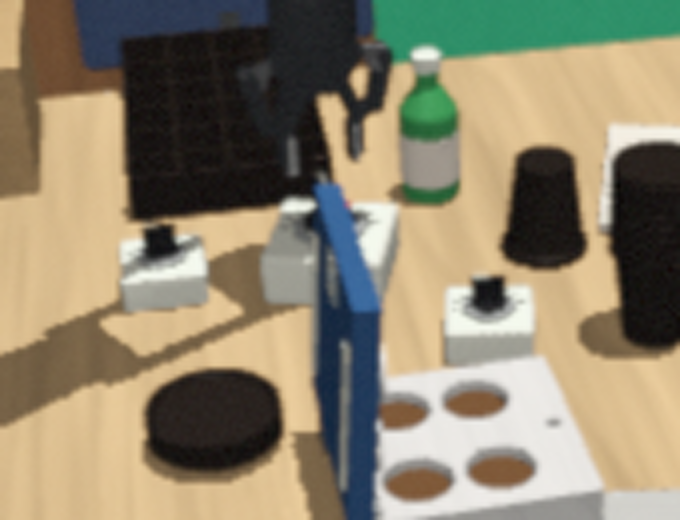

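The fingers stand open over the big timer's dial, at about (330,170) in the crop. Now I descend and grip.

```bash
python3 -m handwheel '[[0,0,0,0],[0,0,-0.015,0],[0,0,-0.015,0],[0,0,-0.012,0],[0,0,0,0]]'
python3 -m handwheel '[[0,0,0,0],[0,0,0,0],[0,0,0,0],[0,0,0,0]]' 0 40
```

```text
time: 5.65
ee_pos: [0.4813, 0.3464, 0.079]
tcp_rot: [0.615, 0.788, -0.0, -0.0]
wrist_force: [-0.5, 0.2, -0.5]
width: 0.0512
finger_force: 0.0
time: 5.98
ee_pos: [0.4814, 0.3467, 0.0813]
tcp_rot: [0.615, 0.789, 0.0, 0.0]
wrist_force: [-3.1, -1.8, 5.9]
width: 0.0127
finger_force: 40.9
```

```bash
python3 -m handwheel '[[0,0,0,-0.1],[0,0,0,-0.1],[0,0,0,-0.1],[0,0,0,-0.1],[0,0,0,-0.1]]'
python3 -m handwheel '[[0,0,0,-0.1],[0,0,0,-0.1],[0,0,0,-0.02],[0,0,0,0],[0,0,0,0]]'
python3 -m handwheel '[[0,0,0,0],[0,0,0,0],[0,0,0.015,0],[0,0,0.04,0],[0,0,0.04,0]]' 0.6
python3 -m handwheel '[[-0.01,-0.03,0.02,0],[-0.01,-0.04,0.02,0],[-0.01,-0.04,0,0],[-0.01,-0.04,0,0],[-0.01,-0.04,0,0]]' 0
python3 - <<'E'
from meas import *
p=cam("top"); cv2.imwrite("pics/t1.png",cv2.resize(p["pixels"][180:270,160:280],None,fx=5,fy=5,interpolation=cv2.INTER_CUBIC))
c=np.array([.481,.3495]);u,v,X=cloud(p)
P=np.array([atz(p,(a,b),.096) for a,b in zip(u,v)])[:,:2]-c
bar=(np.hypot(*P.T)<.03)&(X[:,2]>.08);print(bar.sum(),cv2.fitLine(P[bar].astype(np.float32),cv2.DIST_L2,0,.01,.01).ravel())
E
```

```text
time: 6.4
ee_pos: [0.4803, 0.3467, 0.0813]
tcp_rot: [0.792, 0.61, -0.001, -0.001]
wrist_force: [-7.5, -2.2, 6.4]
width: 0.0129
finger_force: 41.2
time: 6.82
ee_pos: [0.4798, 0.3469, 0.0813]
tcp_rot: [0.853, 0.522, -0.001, -0.001]
wrist_force: [-6.2, -2.8, 7.5]
width: 0.0127
finger_force: 41.2
time: 7.23
ee_pos: [0.4805, 0.3458, 0.1727]
tcp_rot: [0.853, 0.521, -0.003, 0.0]
wrist_force: [1.4, 0.5, 0.4]
width: 0.0509
finger_force: 0.0
time: 7.65
ee_pos: [0.4324, 0.1588, 0.2134]
tcp_rot: [0.853, 0.522, 0.001, 0.001]
wrist_force: [0.3, -0.1, 0.5]
width: -0.0003
finger_force: 0.0
227 [ 0.1127 -0.9936 -0.0075 -0.0031]
```

View pics/t1.png

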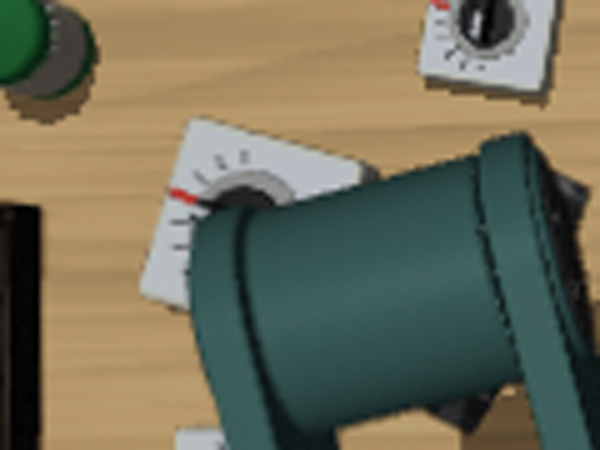

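The red mark shows at (185,196) with the dark bar's end pointing at it, but the arm hides the rest. I'll move behind the plate and check again from there.

```bash
python3 -m handwheel '[[-0.015,-0.03,0,0],[-0.015,-0.035,-0.01,0],[-0.002,-0.035,-0.01,0],[0,-0.037,-0.007,0],[0,0,0,0]]' 0 40
python3 - <<'E'
from meas import *
p=cam("top"); cv2.imwrite("pics/t2.png",cv2.resize(p["pixels"][190:300,180:340],None,fx=5,fy=5,interpolation=cv2.INTER_CUBIC))
c=np.array([.481,.3495]);u,v,X=cloud(p)
P=np.array([atz(p,(a,b),.096) for a,b in zip(u,v)])[:,:2]-c
bar=(np.hypot(*P.T)<.03)&(X[:,2]>.08)&(X[:,2]<.11);d=cv2.fitLine(P[bar].astype(np.float32),cv2.DIST_L2,0,.01,.01).ravel();print(bar.sum(),d,np.degrees(np.arctan2(d[1],d[0])))
E
```

```text
time: 8.12
ee_pos: [0.3997, 0.0178, 0.1843]
tcp_rot: [0.856, 0.518, -0.001, 0.001]
wrist_force: [-0.0, 0.1, 0.5]
width: -0.0001
finger_force: 0.0
82 [ 0.4747  0.8801  0.0003 -0.0012] 61.65852
```

View pics/t2.png

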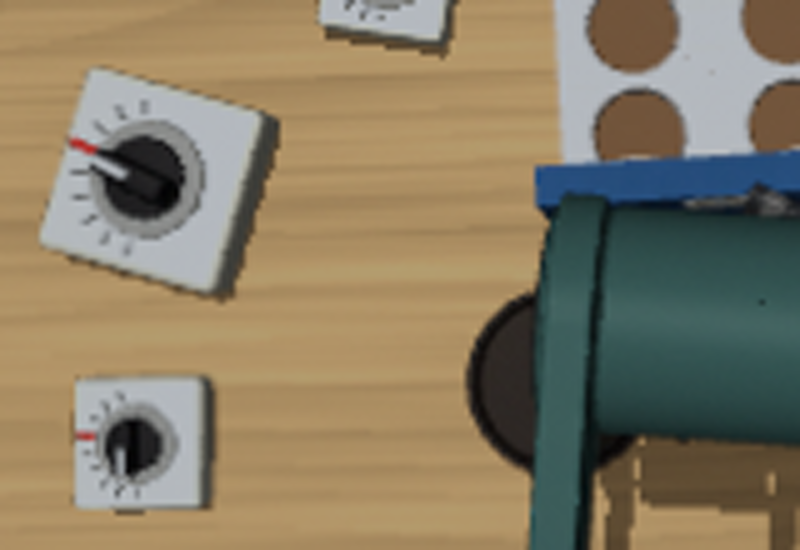

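The white line at (105,165) now runs onto the red mark at (83,146). The measured bar is at 61.7°, against 62.8° for the mark. Next I fold the plate.

```bash
python3 -m handwheel '[[0.02,0,0,0],[0.015,0,0,0],[0.015,0,0,0],[0.012,0,0,0],[0.012,0,0,0]]'
python3 -m handwheel '[[0.012,0,-0.002,0],[0.012,0,-0.002,0],[0.012,0,-0.004,0],[0.012,0,-0.007,0],[0.012,0,-0.01,0]]'
```

```text
time: 8.58
ee_pos: [0.475, 0.0245, 0.1854]
tcp_rot: [0.853, 0.522, -0.0, -0.0]
wrist_force: [-2.4, -0.6, -0.4]
width: -0.0
finger_force: 0.7
time: 9.0
ee_pos: [0.5363, 0.025, 0.1617]
tcp_rot: [0.853, 0.522, 0.002, 0.001]
wrist_force: [0.6, -0.4, 2.6]
width: -0.0006
finger_force: 0.6
```

```bash
python3 -m handwheel '[[0.009,0,-0.009,0],[0.009,0,-0.01,0],[0.008,0,-0.013,0],[0.007,0,-0.014,0],[0.006,0,-0.016,0]]'
python3 -m handwheel '[[0.005,0,-0.016,0],[0.003,0,-0.012,0],[0,0,0,0]]'
python3 - <<'E'
from meas import *
p=cam("side"); cv2.imwrite("pics/s2.png",cv2.resize(p["pixels"][140:270,220:400],None,fx=4,fy=4,interpolation=cv2.INTER_CUBIC))
E
```

```text
time: 9.42
ee_pos: [0.5752, 0.0243, 0.0987]
tcp_rot: [0.853, 0.522, 0.001, 0.001]
wrist_force: [0.3, 0.1, 0.6]
width: -0.0002
finger_force: 0.4
time: 9.67
ee_pos: [0.5815, 0.0242, 0.0683]
tcp_rot: [0.853, 0.522, -0.001, -0.001]
wrist_force: [-1.4, 0.1, 3.5]
width: -0.0
finger_force: 2.2
```

View pics/s2.png

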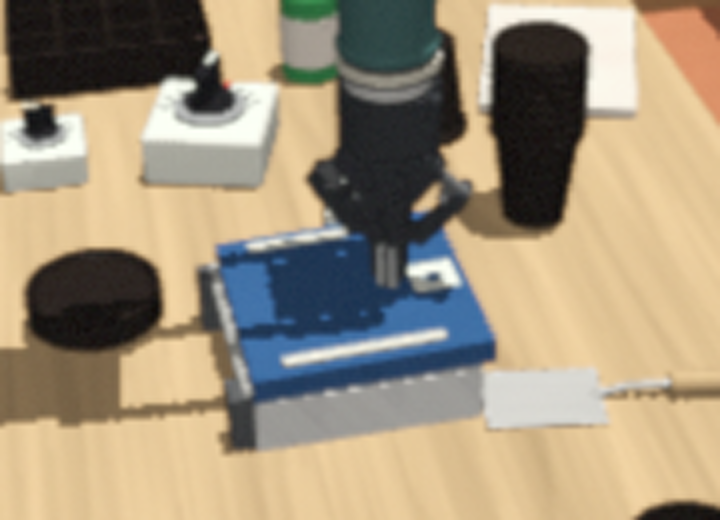

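The plate lies folded down with the ringed hole visible at (433,277). Now I go over the pin.

```bash
python3 -m handwheel '[[0,0,0.03,0],[0,0,0.04,0],[-0.0115,-0.0387,0.01,0],[-0.0115,-0.0387,0,0],[-0.0115,-0.0387,0,0]]' 0.6 70
python3 -m handwheel '[[-0.0115,-0.0387,0,0],[-0.0115,-0.0387,0,0],[-0.0115,-0.0387,0,0],[-0.0115,-0.0387,0,0],[-0.012,-0.0387,0,0]]'
python3 -m handwheel '[[0,0,0,0],[0,0,0,0]]'
python3 - <<'E'
from meas import *
p=cam("top");b=cam("side")
pt=[r for r in place_of(p,"upper_hole")]; ps=place_of(b,"upper_hole")
for r in pt: print(r["conf"],r["xy"],atz(p,r["xy"],.073))
for r in ps: print(r["conf"],r["xy"],atz(b,r["xy"],.073))
s=np.vstack([cv2.resize(p["pixels"][160:235,280:440],None,fx=4,fy=4,interpolation=cv2.INTER_CUBIC),cv2.resize(b["pixels"][190:265,270:430],None,fx=4,fy=4,interpolation=cv2.INTER_CUBIC)]);
cv2.imwrite("pics/p1.png",s[:600])
u,v,X=cloud(p); im=p["pixels"].astype(int)[v,u]
m=(im[:,0]>90)&(im[:,2]<90)&(np.hypot(X[:,0]-.54,X[:,1]-.02)<.14)&(abs(X[:,2]-.07)<.015)
print(cv2.minAreaRect(X[m,:2].astype(np.float32)),m.sum())
A=np.c_[X[m,:2],np.ones(m.sum())];print(np.linalg.lstsq(A,X[m,2],rcond=None)[0])
E
```

```text
time: 10.13
ee_pos: [0.5475, -0.0934, 0.1538]
tcp_rot: [0.853, 0.522, 0.002, 0.002]
wrist_force: [0.7, -0.2, -0.1]
width: 0.0511
finger_force: 0.0
time: 10.55
ee_pos: [0.488, -0.2878, 0.1518]
tcp_rot: [0.853, 0.521, 0.0, 0.001]
wrist_force: [0.7, -0.0, -0.8]
width: 0.0515
finger_force: 0.0
time: 10.72
ee_pos: [0.488, -0.2881, 0.1513]
tcp_rot: [0.854, 0.52, 0.0, 0.0]
wrist_force: [-0.4, 0.1, -0.8]
width: 0.0516
finger_force: 0.0
0.86 [318.4, 173.2] [0.6206 0.0299 0.073 ]
0.55 [329.7, 203.6] [0.6234 0.0396 0.073 ]
0.27 [244.2, 219.2] [0.3596 0.0149 0.073 ]
((0.5500903725624084, 0.022481262683868408), (0.17951622605323792, 0.1778268665075302), 1.9119454622268677) 3410
[0.052  0.0027 0.0395]
```

View pics/p1.png

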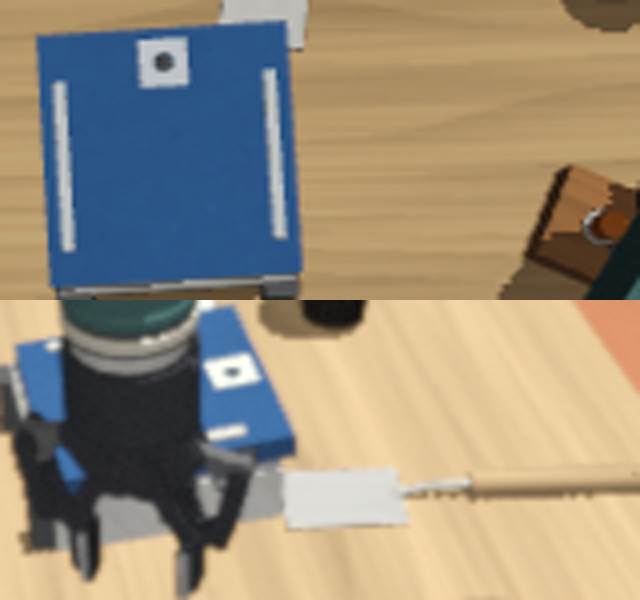

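The ringed hole is at (163,62) in the top crop and (232,71) in the side crop. The fingers straddle the pin.

```bash
cat > hole.py <<'E'
from meas import *
def cen(im,uv,r,n=8):
    g=im.min(2).astype(float); x0,y0=map(int,np.round(uv)); w=g[y0-r:y0+r+1,x0-r:x0+r+1]; yy,xx=np.mgrid[y0-r:y0+r+1,x0-r:x0+r+1]
    k=np.clip(np.median(w[[0,-1]])*0.75-w,0,None); return np.array([(k*xx).sum(),(k*yy).sum()])/k.sum()
def find(p,b,a=(320.4,175.1),c=(327.6,207.4)):
    ca=cen(p["pixels"],a,4);cb=cen(b["pixels"],c,3); return ca,cb,atz(p,ca,.073),atz(b,cb,.073),tri(p,ca,b,cb)
E
python3 - <<'E'
from hole import *
p=cam("top");b=cam("side")
print(find(p,b))
u,v,X=cloud(p);im=p["pixels"].astype(int)[v,u]
print(rect(X,[.489,-.285],.06,.055,.005))
r=[(q["conf"],q["xy"]) for q in place_of(b,"pin_grip")[:2]]; print(r,[atz(b,q[1],.076) for q in r])
o=(im[:,2]>120)&(im[:,0]<70)&(X[:,2]>.07)&(X[:,2]<.1)&(np.hypot(X[:,0]-.489,X[:,1]+.285)<.03); print(o.sum(),X[o].mean(0) if o.any() else 0)
u,v,X=cloud(b);im=b["pixels"].astype(int)[v,u]
o=(im[:,2]>120)&(im[:,0]<70)&(X[:,2]>.05)&(X[:,2]<.1)&(np.hypot(X[:,0]-.489,X[:,1]+.285)<.03); print(o.sum(),X[o].mean(0) if o.any() else 0)
E
```

```text
(array([320.4   , 175.0525]), array([327.5073, 207.3642]), array([0.6151, 0.0243, 0.073 ]), array([0.6124, 0.0214, 0.073 ]), (array([0.6143, 0.0245, 0.0709]), np.float64(0.002314206430486908)))
(((0.4934391975402832, -0.2758517861366272), (0.05132443457841873, 0.0719146877527237), 63.69062042236328), np.int64(332), np.float64(0.053412993420554944))
[(0.47, [305.0, 285.5])] [array([ 0.4865, -0.2913,  0.076 ])]
0 0
108 [ 0.4872 -0.2945  0.0771]
```

```bash
python3 -m handwheel '[[0.001,0.001,-0.03,0],[0,0,-0.03,0],[0,0,-0.015,0],[0,0,-0.012,0],[0,0,0,0]]' 0.6 70
python3 -m handwheel '[[0,0,0,0],[0,0,0,0],[0,0,0,0],[0,0,0,0]]' 0 70
python3 -m handwheel '[[0,0,0.01,0],[0,0,0.03,0],[0,0,0.03,0],[0,0,0.03,0],[0,0,0,0]]'
```

```text
time: 11.48
ee_pos: [0.4885, -0.2835, 0.0603]
tcp_rot: [0.853, 0.522, -0.001, -0.003]
wrist_force: [-0.7, 0.8, -0.2]
width: 0.0511
finger_force: 0.0
time: 11.82
ee_pos: [0.4908, -0.2859, 0.0658]
tcp_rot: [0.853, 0.521, 0.001, 0.001]
wrist_force: [-1.8, 0.6, 4.2]
width: 0.018
finger_force: 68.7
time: 12.23
ee_pos: [0.4932, -0.2878, 0.1727]
tcp_rot: [0.853, 0.521, 0.003, 0.007]
wrist_force: [0.8, -1.3, 0.6]
width: 0.0183
finger_force: 69.5
```

```bash
python3 -m handwheel '[[0.015,0.038,0,0],[0.015,0.038,0,0],[0.015,0.038,0,0],[0.015,0.038,0,0],[0.015,0.038,0,0]]'
python3 -m handwheel '[[0.015,0.038,0,0],[0.015,0.038,0,0],[0.012,0.03,0,0],[0.007,0.014,-0.005,0],[0,0,0,0]]'
python3 -m handwheel '[[0,0,0,0],[0,0,0,0]]'
python3 - <<'E'
from hole import *
E=[]
p=cam("top");
for i in range(4):
    b=cam("side"); E.append(robot.get_state()["ee_pos"])
print(np.array(E))
for l in("pin_tip","pin_grip","upper_hole"):
    for q in place_of(b,l)[:2]: print(l,q["conf"],q["xy"],atz(b,q["xy"],.1),depth(b,q["xy"]))
cv2.imwrite("pics/i1.png",cv2.resize(b["pixels"][165:240,270:380],None,fx=7,fy=7,interpolation=cv2.INTER_CUBIC))
E
```

```text
time: 12.65
ee_pos: [0.5654, -0.0938, 0.1642]
tcp_rot: [0.854, 0.521, 0.0, 0.001]
wrist_force: [0.4, -0.7, -1.1]
width: 0.0178
finger_force: 69.4
time: 13.07
ee_pos: [0.6145, 0.028, 0.1575]
tcp_rot: [0.852, 0.523, 0.0, -0.001]
wrist_force: [-0.5, -0.7, -2.3]
width: 0.0178
finger_force: 69.4
time: 13.23
ee_pos: [0.6135, 0.0233, 0.1583]
tcp_rot: [0.854, 0.521, -0.001, 0.0]
wrist_force: [0.4, -0.2, -0.9]
width: 0.0181
finger_force: 69.4
[[0.6136 0.0229 0.1588]
 [0.6137 0.0229 0.1588]
 [0.6137 0.0231 0.1588]
 [0.6137 0.0233 0.1588]]
pin_tip 0.48 [328.1, 201.1] [0.6128 0.0154 0.1   ] [0.6203 0.0481 0.0771]
pin_grip 0.65 [355.6, 194.3] [0.7031 0.0333 0.1   ] [0.7437 0.1653 0.0091]
pin_grip 0.57 [327.1, 181.6] [0.6341 0.1242 0.1   ] [0.6089 0.0124 0.171 ]
upper_hole 0.73 [326.3, 181.2] [0.6321 0.1272 0.1   ] [0.6068 0.0133 0.1721]
upper_hole 0.68 [328.3, 203.0] [0.6112 0.0055 0.1   ] [0.6199 0.0435 0.0732]
```

View pics/i1.png

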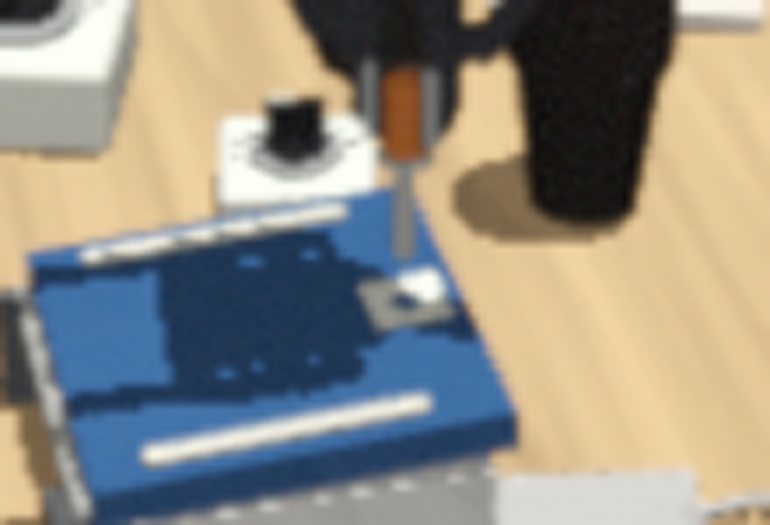

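The pin hangs upright, with its tip at (402,256) in the crop, just above the ringed hole at (405,297). I'll do one depth check of the shank against the hole.

Run:
```python
from hole import *
b=cam("side");u,v,X=cloud(b)
for r0,r1 in((176,186),(190,200)):
    m=(abs(u-327)<=3)&(v>=r0)&(v<r1)&(np.hypot(X[:,0]-.614,X[:,1]-.024)<.025)&(X[:,2]>.09)
    print(m.sum(),np.median(X[m],0),X[m].mean(0),X[m].min(0),X[m].max(0), u[m].mean())
g=b["pixels"]
print(g[188:203,322:333].astype(int).sum(2)//3)
for z in(.1,.12,.14): print(proj(b,[[.6137,.0232,z],[.6137,.0282,z],[.6187,.0232,z]]))
```

```text
69 [0.6086 0.0139 0.1725] [0.609  0.0148 0.1735] [0.6008 0.0067 0.1568] [0.6178 0.0277 0.1899] 326.95652173913044
30 [0.6097 0.0177 0.123 ] [0.6099 0.0177 0.1226] [0.6065 0.0149 0.1035] [0.6135 0.023  0.1399] 327.0
[[244 208 157 132 124 119 121 132 144 162 177]
 [245 216 181 161 137 128 129 154 176 184 184]
 [244 213 183 170 144 128 131 168 184 187 186]
 [233 200 169 155 134 126 132 169 184 186 186]
 [179 150 130 122 120 124 131 165 183 186 188]
 [125 119 116 113 120 125 127 149 177 185 187]
 [117 114 115 114 120 124 126 144 172 183 188]
 [115 115 112 113 120 125 124 127 152 178 187]
 [114 114 114 112 119 126 124 123 144 174 185]
 [116 113 114 113 119 125 123 120 127 161 180]
 [116 115 113 112 120 126 123 119 118 146 176]
 [114 114 112 112 121 126 122 117 113 128 169]
 [115 112 114 114 123 127 122 118 113 118 149]
 [110 110 112 115 125 127 125 119 113 113 128]
 [ 86  93 109 112 110 113 117 121 122 124 123]]
[[327.8144 199.6446]
 [327.451  198.7373]
 [329.4345 199.444 ]]
[[327.8336 194.1007]
 [327.4669 193.2028]
 [329.4675 193.9015]]
[[327.853  188.4611]
 [327.4832 187.573 ]
 [329.501  188.2634]]
```

```bash
python3 -m handwheel '[[0.0012,0.001,-0.01,0],[0,0,-0.008,0],[0,0,-0.004,0],[0,0,-0.003,0],[0,0,0,0]]'
python3 -m handwheel '[[0,0,-0.003,0],[0,0,-0.003,0],[0,0,0,0],[0,0,0,0]]'; python3 -c "
from h import *; s=robot.get_state(); print(s['ee_pos'],s['wrist_force'],s['moment'])"
```

```text
time: 14.1
ee_pos: [0.6143, 0.0258, 0.1318]
tcp_rot: [0.853, 0.521, -0.001, -0.001]
wrist_force: [0.3, 0.1, -0.0]
width: 0.018
finger_force: 69.4
time: 14.43
ee_pos: [0.615, 0.0257, 0.1275]
tcp_rot: [0.853, 0.521, -0.0, 0.0]
wrist_force: [0.1, 0.2, -0.9]
width: 0.0181
finger_force: 69.4
[0.61503189 0.02566379 0.12745007] [ 0.10894744  0.20697838 -0.9134623 ] [ 0.00369312  0.00402126 -0.01160762]
```

```bash
python3 -m handwheel '[[0,0,-0.003,0],[0,0,-0.003,0],[0,0,-0.003,0],[0,0,0,0]]'
python3 -m handwheel '[[0,0,-0.003,0],[0,0,-0.003,0],[0,0,-0.002,0],[0,0,0,0]]'
```

```text
time: 14.77
ee_pos: [0.6147, 0.0256, 0.1175]
tcp_rot: [0.853, 0.521, -0.0, -0.0]
wrist_force: [0.1, -1.2, -0.4]
width: 0.018
finger_force: 69.4
time: 15.1
ee_pos: [0.615, 0.0256, 0.1099]
tcp_rot: [0.853, 0.521, -0.0, 0.0]
wrist_force: [0.3, 0.5, -1.2]
width: 0.0178
finger_force: 69.4
```

```bash
python3 -m handwheel '[[0,0,-0.003,0],[0,0,-0.003,0],[0,0,-0.003,0],[0,0,0,0]]'
python3 -m handwheel '[[0,0,-0.003,0],[0,0,-0.003,0],[0,0,-0.003,0],[0,0,0,0]]'
```

```text
time: 15.43
ee_pos: [0.6152, 0.0255, 0.1008]
tcp_rot: [0.853, 0.521, -0.0, 0.0]
wrist_force: [0.7, -0.4, -1.6]
width: 0.0177
finger_force: 69.4
time: 15.77
ee_pos: [0.6152, 0.0255, 0.0919]
tcp_rot: [0.853, 0.521, 0.0, 0.0]
wrist_force: [2.2, -1.3, -3.3]
width: 0.0179
finger_force: 69.4
```

```bash
python3 -m handwheel '[[0,0,-0.003,0],[0,0,-0.003,0],[0,0,-0.002,0],[0,0,0,0]]'
python3 -m handwheel '[[0,0,-0.003,0],[0,0,-0.002,0],[0,0,-0.002,0],[0,0,0,0]]'
```

```text
time: 16.1
ee_pos: [0.6152, 0.0255, 0.0841]
tcp_rot: [0.853, 0.521, 0.0, 0.0]
wrist_force: [0.7, 0.0, -1.8]
width: 0.018
finger_force: 69.4
time: 16.43
ee_pos: [0.616, 0.0256, 0.0782]
tcp_rot: [0.853, 0.521, 0.001, 0.001]
wrist_force: [3.0, -0.5, 4.7]
width: 0.0178
finger_force: 69.6
```

Contact and squeezing have begun, so I press on gently.

```bash
python3 -m handwheel '[[0.0005,0,-0.002,0],[0,0,-0.001,0],[0,0,0,0]]' - 100
python3 -m handwheel '[[0,0,-0.001,0],[0,0,0,0],[0,0,0,0]]'
```

```text
time: 16.68
ee_pos: [0.6164, 0.0257, 0.0758]
tcp_rot: [0.853, 0.521, 0.001, 0.001]
wrist_force: [1.8, 0.5, 6.2]
width: 0.0173
finger_force: 98.4
time: 16.93
ee_pos: [0.6164, 0.0257, 0.0756]
tcp_rot: [0.853, 0.521, 0.001, 0.001]
wrist_force: [1.6, -1.0, 9.1]
width: 0.0172
finger_force: 98.7
```

```bash
python3 -m handwheel '[[0,0,-0.001,0],[0,0,-0.001,0],[0,0,0,0],[0,0,0,0]]'
python3 - <<'E'
from hole import *
b=cam("side");p=cam("top")
cv2.imwrite("pics/f.png",cv2.resize(b["pixels"][165:255,260:370],None,fx=6,fy=6,interpolation=cv2.INTER_CUBIC))
u,v,X=cloud(p); im=p["pixels"].astype(int)[v,u]
for n,pp in(("top",p),("side",b)):
    u,v,X=cloud(pp); im=pp["pixels"].astype(int)[v,u]
    m=(im[:,0]>80)&(im[:,2]<70)&(im[:,0]-im[:,2]>50)&(np.hypot(X[:,0]-.54,X[:,1]-.02)<.14)&(abs(X[:,2]-.066)<.01)
    print(n,m.sum(),np.linalg.lstsq(np.c_[X[m,:2],np.ones(m.sum())],X[m,2],rcond=None)[0])
s=robot.get_state();print(s["ee_pos"],s["wrist_force"],s["time"])
E
```

```text
time: 17.27
ee_pos: [0.6166, 0.0257, 0.0751]
tcp_rot: [0.853, 0.521, 0.001, 0.001]
wrist_force: [-0.9, 0.3, 14.0]
width: 0.0172
finger_force: 99.3
top 626 [-0.0033  0.0015  0.065 ]
side 1400 [-0.0056  0.0049  0.0654]
[0.6165 0.0257 0.0751] [-1.9805 -0.4329 14.2169] 17.3667
```

View pics/f.png

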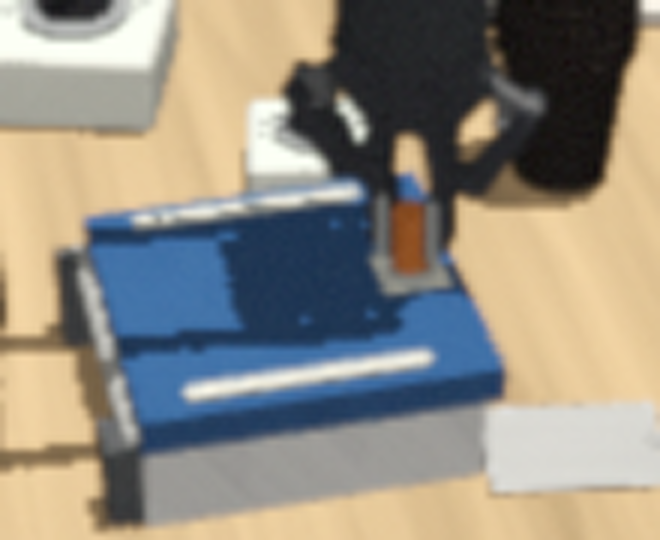

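The plate is level (slope about 0, was 0.052). The pin is seated with its collar on the white ring at (410,275), and the arm is pushing with 14 N. I'm handing it in while holding.

```bash
python3 -c "
from cell import robot; print(robot.sign_off())"
```

```text
the job is handed in; nothing more can be done
None
```

I handed the job in at 17.4 s: the dial's white line points at the red mark (within about 1°), the press is folded shut and level, the pin is pushed home, and the arm is still holding it down with about 14 N; the judged result was not shown to me.

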